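# Back off the ratchet stop of a paint-jar display track

### The job

Make room for more jars in the display track: press down the thumb paddle that releases the ratchet and, keeping it pressed, push the sliding stop away from the jars along its toothed bar until its face plate stands level with the black upright clip on the edge of the track, then let go. Leave the jars and the brush pot standing where they are; do not pick anything up.

Things in the scene. Friction and masses are not known exactly. Their poses are not given: they have to be found in the camera images.
- track: Grey display track, fixed on the counter: floor plate 140 (own x) x 430 (own y) x 10 mm; origin: centre of its underside, at counter height; z up; yaw varies. Jars stand on its floor in a lane along y (centre line x = -25 mm), against a 62 mm high wall at the -y end. The toothed bar runs beside the lane.
- bar (a point): Top of the toothed steel bar's teeth at the bar's mid length: track x = +45 mm, y = 0, 28 mm above the counter. The bar is 20 mm wide and runs along the track's y. Its teeth, 12 mm apart, let the stop click towards -y (the jars) but block it towards +y (after up to 9 mm of play) unless the paddle is pressed.
- stop: Sliding stop on the bar, axes parallel to the track's, moves along y only; +y = away from the jars. Origin: on the bar's centre line, mid-plane of its face plate, on the track floor (10 mm above the counter). Aluminium face plate: y -4 to 4, x -105 (over the lane, to near the clip) to 25, top z 55 mm. Released, it slides against about 2 N, stays where left, and can go beyond any clip place.
- tab (a point): Middle of the inner face of the stop's black upright push tab, at x 0, y 94, z 50 mm in the stop's frame; the face looks to -y. Tab: 50 mm wide (x), y 94 to 104, z 20 to 65 mm. Holding the paddle pressed, push +y here to move the stop (fingertip friction may drag it even before the tab is met). Plate and tab are 90 mm apart, open above and sideways.
- paddle (a point): Where to press: top of the steel thumb paddle, stop frame x 0, y 70, z 36 mm when up (46 above the counter; moves about 8 mm down when pressed). Paddle: level plate 38 mm wide (x), stop y 42 to 88 mm, ribbed, between plate and tab, nearer the tab; it tips down at the tab end about a hinge along x at stop y 38, z 12 mm.
- release (a joint): Angle of the release paddle, rad: 0 = up, pawl in the teeth (up to 0.16 if the pawl rests on a tooth's top); above 0.17 the pawl is clear of the teeth and the stop free; 0.24 = fully pressed, hard stop. Spring at the press point: about 3 N to start, about 6 N fully down; it springs up when let go.
- clip: Fixed black upright clip at the track's long -x edge, 18 (x) x 8 (y) x 60 mm high, axes parallel to the track's; origin: centre of its underside. It marks where the face plate shall stand: the stop's origin at y = 0 in the clip's frame, 60 to 165 mm to +y from the start. The plate passes it without touching.
- jar_a: white plastic paint jar with screw lid, diameter 54 mm, 58 mm high, 0.14 kg, loose; origin: centre of its underside. It stands in the track's lane, nearest the end wall.
- jar_b: white plastic paint jar with screw lid, diameter 54 mm, 58 mm high, 0.14 kg, loose; origin: centre of its underside. It stands in the track's lane, next to the stop's face plate.
- jar_c: white plastic paint jar with screw lid, diameter 54 mm, 58 mm high, 0.14 kg, loose; origin: centre of its underside. It stands on the counter beside the toothed bar, beyond the track as seen from the robot.
- brush_pot: Terracotta pot, loose, 68 mm across, 85 mm high, with paint brushes standing in it up to 165 mm above the counter; origin: centre of its underside; it stands on the counter beyond the track, towards the jars' end.
Things that resemble listed ones, but are neither listed nor needed, are in the scene too. Leave any blue or yellow look-alike of the jar_c alone.

How it is judged (in metres and radians):
On the way:
1. the fingers press the paddle until the pawl is clear (release above 0.17 rad) while the stop is still within 15 mm of its starting place (value of joint release above 0.17 rad and contact force between the fingers and stop above 1 N and distance of stop from where it was at the start of the episode below 0.015 m), for 0.05 s.
At the end, for the whole second after the job is handed in: The middle plane of the stop's face plate is within 10 mm of the clip's centre, measured along the track; the stop is at rest, the paddle let go (release below 0.17 rad), and the jars and brush pot are at rest where they were (y of stop in the frame of clip between -0.01 and 0.01 m and linear speed of stop below 0.01 m/s and value of joint release below 0.17 rad and linear speed of each of jar_a, jar_b, jar_c, brush_pot below 0.02 m/s); the robot touches nothing.
It fails at once if the first jar in the track (against the end wall) is moved more than 20 mm, lifted or tipped by more than 0.35 rad (distance of jar_a from where it was at the start of the episode above 0.02 m or angle between jar_a's own z axis and vertical above 0.35 rad).
It fails at once if the second jar in the track (next to the stop) is moved more than 20 mm, lifted or tipped by more than 0.35 rad (distance of jar_b from where it was at the start of the episode above 0.02 m or angle between jar_b's own z axis and vertical above 0.35 rad).
It fails at once if the spare jar on the counter is moved more than 20 mm, lifted or tipped by more than 0.35 rad (distance of jar_c from where it was at the start of the episode above 0.02 m or angle between jar_c's own z axis and vertical above 0.35 rad).
It fails at once if the brush pot is moved more than 20 mm, lifted or tipped by more than 0.35 rad (distance of brush_pot from where it was at the start of the episode above 0.02 m or angle between brush_pot's own z axis and vertical above 0.35 rad).
It also fails if it takes over 35 s, if anything falls off the work surface, if the arm or the gripper's body presses on something with over 40 N, if the wrist force passes 120 N, or if a joint passes its speed limit or range.

### The arm

A 7-joint arm with a two-finger parallel gripper is mounted at the origin on the work surface. World frame = base frame: x ahead of the robot, y to its left, z up, the work surface at z = 0. Lengths are in m, angles in degrees, forces in N, time in s.
With the tool pointing down it reaches from about 0.425 to 0.925 m from the base axis. Payload 6.8 kg.
Tool frame: the origin (TCP) lies at the very end of the fingers, on their centre line; the grasp point (between the pads) lies 19 mm behind it (manip.grip_depth is the distance from the TCP to the grasp point, in m); z points along the fingers, y is the line along which they close (so a half turn about z gives the same grasp; the last joint's range is limited). The gripper opens to 88 mm and grips with 3 to 60 N. Pads are 20 mm wide; open, the fingers measure 115 mm over their backs; the gripper's body (75 mm by 178 mm) begins 61 mm behind the grasp point.
Start: joints at [67.775, 27.33, 1.283, 89.118, -0.659, 63.558, -4.761], TCP at [0.186, -0.649, 0.223] pointing down, gripper open.
Joint ranges: [-169.35, 169.35], [-19.33, 120.38], [-80.79, 83.38], [13.8, 139.57], [-78.32, 258.32], [9.67, 109.79], [-169.56, 169.56]. Speed limits (degrees/s): [136.94, 136.94, 180, 180, 180, 180, 180].

### API

Orientations are given as [roll, pitch, yaw] about the fixed x, y, z axes, in that order (R = Rz(yaw) Ry(pitch) Rx(roll)).
In Python, from station import manip gives the robot as it stands. The module is installed in compiled form; this text tells all that it offers.
- The arm moves only by the shell command python3 -m handwheel 'ROWS' [OPENING] [FORCE]. ROWS is a JSON object of lists of equal length, an entry for each row: "xyz": the shift along the tool's x, y, z each as a share of 30 cm, from -1 to 1, a list of three; "turn": the turn, a rotation vector about the tool's x, y, z each as a share of 120 degrees, from -1 to 1, a list of three. A call has 1 to 20 rows; each row shifts and turns the commanded pose from where the row before left it, along the tool's axes as they then stand; what a row does not reach is not made up. A row lasts 1/10 s, in which the tool goes at most 50 mm and 8.59 degrees, less where a joint would pass 70% of its speed; a pose out of reach is approached as far as the arm can. A call with a number of a shift or a turn outside -1 to 1 is refused whole. A call with a gripper value outside its range is refused whole. OPENING is the finger opening in mm, from 0 to 87.8, set as the call begins (- or left out, the last holds). The fingers move at their own pace and stop on an object; FORCE is the grip in N (left out, the last holds). Time passes only in rows, so rows that do not move let the fingers close. It gives the time, the measured TCP pose, the force, the opening and the grip force at its end, in the units of the state.
- manip.sense(): the state, without advancing time (a new reading comes with each control period).
- manip.get_image(name): name is "scene" or "top" or "wrist"; returns (picture, depth): 400x640x3 uint8, red, green, blue; 400x640 float32, m along the optical axis (not along the pixel's ray), 0 where there is no reading.
- manip.camera_info(name): a dict with "vfov" (degrees; the focal length in pixels is half the picture's height over the tangent of half this angle, whatever the lens; pixels are square), "cx", "cy" (the principal point, pixels), "k1" (the pictures are not rectified: a ray, as slopes to the right and down, at radius r is drawn at 1 + k1 r^2 times it, then the intrinsics apply), "R" (3x3) and "t" (3): a world point X has camera coordinates R X + t. Camera axes: x right, y down, z forward; pixel columns grow to the right and rows downward; lengths in m; the calibration is good to about 2 mm. A picture is of the moment at which its call begins: read the wrist's pose just before it. camera_info takes no time and is no camera call; for the wrist camera it gives the pose at the moment of the call.
- manip.job_done(): hands the job in; it is judged then, once.
The state is a dict: "t": time; "joint_positions": joint angles; "joint_velocities": joint speeds; "joint_efforts": joint torques, N m; "tool_pos": TCP position; "tool_rot": TCP orientation; "contact_force": force on the tool from outside, world axes, zero at the start; "moment": the same for the moment, N m; "gripper_width": finger opening in m; "grasp_force": force on a finger pad.
Only numpy, scipy, OpenCV 4.12 (cv2) and the standard library are available. Lean on these libraries where they do the work, as an engineer would, in place of code of your own. Each camera call takes 0.05 s, during which the arm holds its last target. There are 200 camera calls.

## Working session

There is one attempt and no reset: what is moved stays moved. The work goes in short steps, Python scripts to look and compute and a shell command to move; the robot and the scene stay as the last step left them, time stands still between calls to the robot, and variables do not carry over. Pictures are saved under pics/ and viewed, at most 10 in all, crops included, and the job is handed in when it is done.

```bash
mkdir -p pics; cat > h.py <<'E'
from station import manip
import numpy as np, cv2
def K(n):
    i=manip.camera_info(n); f=200/np.tan(np.radians(i['vfov'])/2); return i,f
def snap(n,p):
    i,f=K(n); im,d=manip.get_image(n); cv2.imwrite(f'pics/{p}.png',im[:,:,::-1]); np.savez(f'pics/{p}.npz',im=im,d=d,R=i['R'],t=i['t'],f=f,c=(i['cx'],i['cy']),k1=i['k1']); return im,d
def load(p): return np.load(f'pics/{p}.npz')
def ray(s,u,v):
    c=s['c'];f=float(s['f']);k=float(s['k1'])
    Km=np.array([[f,0,c[0]],[0,f,c[1]],[0,0,1.]])
    q=cv2.undistortPoints(np.array([[[u,v]]],float),Km,np.array([k,0,0,0.]))[0,0]
    R=np.array(s['R']);t=np.array(s['t']).ravel()
    return -R.T@t, R.T@np.array([q[0],q[1],1])
def onz(s,u,v,z):
    o,d=ray(s,u,v); return o+d*(z-o[2])/d[2]
def dep(s,u,v):
    o,d=ray(s,u,v); return o+d*float(s['d'][int(round(v)),int(round(u))])
E
python3 - <<'E'
from h import *
print(manip.sense())
for n in('top','scene'): snap(n,n+'0'); s=load(n+'0'); print(n,s['f'],s['c'],s['k1'],-s['R'].T@s['t'])
E
```

```text
{'t': 0.0, 'joint_positions': array([67.77494091, 27.37321194,  1.28038824, 89.17739146, -0.6578731 ,
       63.55974746, -4.76281464]), 'joint_velocities': array([ 0.02636064,  0.07297804, -0.04562464, -0.05094356,  0.00144883,
       -0.00127168,  0.10854465]), 'joint_efforts': array([-2.04397784e-04, -5.82875419e+01,  1.53482560e+00, -2.72616434e+01,
       -5.43352088e-02,  1.67615869e-02,  1.59895321e-04]), 'tool_pos': array([ 0.18621805, -0.64817316,  0.22171891]), 'tool_rot': array([-1.79897368e+02,  8.68693839e-03,  1.60311921e+01]), 'contact_force': array([ 0.51661174, -0.24199225, -0.25365687]), 'moment': array([-0.0324469 ,  0.01075411, -0.01075638]), 'grasp_force': 0.0, 'gripper_width': 0.08810603043770747}
top 477.55008567080677 [315.84052204 202.46420228] -0.028785640659443976 [ 0.41246672 -0.08310152  0.85739786]
scene 487.317749550525 [312.27825251 205.56098688] -0.13897811552681238 [0.94005389 0.32180848 0.57564685]
```

View pics/top0.png

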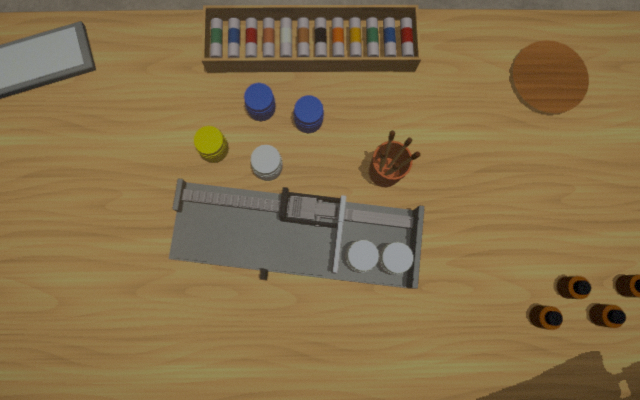

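View pics/scene0.png

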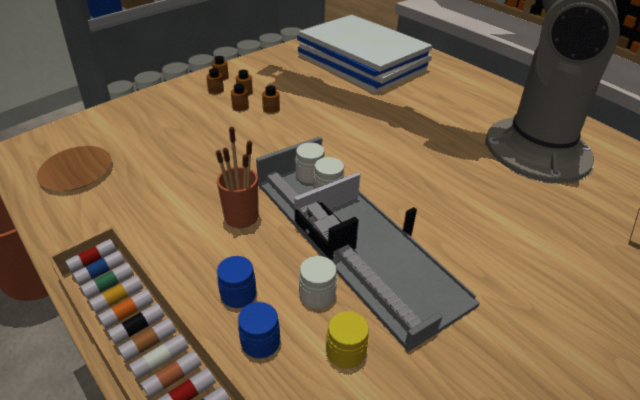

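The top view shows the face plate at about (341,235), the tab at about (284,206), the clip at about (264,273), and the white jar_c at (266,160). The scene view agrees, with the stop's tab next to jar_c. Next I'll look at an enlarged crop and run the first measurements.

```bash
python3 - <<'E'
from h import *
s=load('top0'); im=s['im'][:,:,::-1]
cv2.imwrite('pics/crop.png',cv2.resize(im[170:300,165:435],None,fx=2.95,fy=2.95,interpolation=cv2.INTER_CUBIC))
for n,u,v,z in [('plate far',344,198,.065),('plate near',337,270,.065),('clip',264,269,.06),('tab',284,205,.075),('corner -x+y',171,259,.01),('corner -x-y',419,286,.01),('jarc',266,156,.058)]:
    print(n,onz(s,u,v,z).round(4),dep(s,u,v).round(4))
E
```

```text
plate far [ 0.5565 -0.1496  0.065 ] [ 0.5563 -0.1495  0.0661]
plate near [ 0.4362 -0.1349  0.065 ] [ 0.4362 -0.1349  0.065 ]
clip [ 0.4398 -0.0145  0.06  ] [ 0.4398 -0.0145  0.06  ]
tab [ 0.5441 -0.0487  0.075 ] [ 0.5438 -0.0488  0.0769]
corner -x+y [0.4613 0.1534 0.01  ] [0.4612 0.153  0.0111]
corner -x-y [ 0.4075 -0.2823  0.01  ] [ 0.4074 -0.2843  0.0016]
jarc [ 0.6331 -0.0173  0.058 ] [ 0.6333 -0.0173  0.0572]
```

View pics/crop.png

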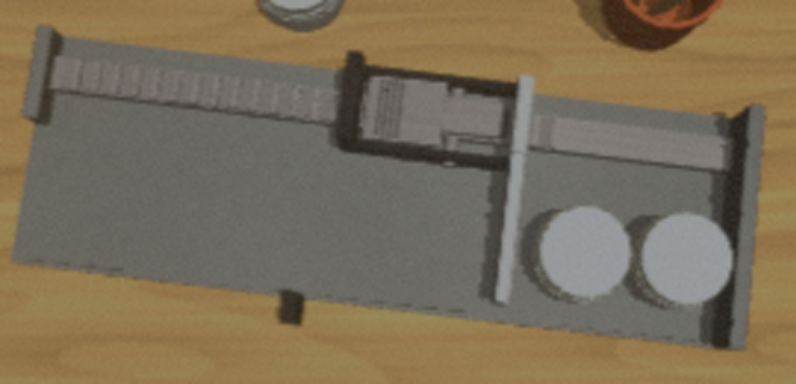

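The crop shows, from left to right, the end wall, the tab, the ribbed paddle and the plate (top edge from (526,78) to (502,300)). The clip is at (291,307), and nothing blocks the way between plate and clip. Next I'll refine the points from depth.

```bash
cat > meas.py <<'E'
from h import *
def measure(p):
    s=load(p); d=s['d']; P=np.full(d.shape+(3,),np.nan)
    for v in range(150,300):
        for u in range(160,440): 
            if d[v,u]>0: P[v,u]=dep(s,u,v)
    yaw=np.radians(-7.0); ex=np.array([np.cos(yaw),np.sin(yaw)]); ey=np.array([-ex[1],ex[0]])
    c0=np.array([.4398,-.0145])
    L=np.stack([(P[...,:2]-c0)@ex,(P[...,:2]-c0)@ey,P[...,2]],-1)
    return s,P,L,ex,ey,c0
def box(L,lo,hi):
    m=((L>lo)&(L<hi)).all(-1); return L[m]
E
python3 - <<'E'
from meas import *
s,P,L,ex,ey,c0=measure('top0')
def rep(n,lo,hi):
    q=box(L,lo,hi); print(n,len(q),q.min(0).round(4) if len(q) else'',q.max(0).round(4) if len(q) else '',np.median(q,0).round(4)); return q
rep('clip',(-.02,-.02,.05),(.02,.02,.07))
q=rep('plate',(-.02,-.15,.058),(.16,-.1,.072)); print(np.polyfit(q[:,0],q[:,1],1))
rep('tab',(.05,-.06,.067),(.18,.0,.085))
q=rep('paddle',(.09,-.085,.040),(.13,-.045,.05))
rep('floor',(-.03,-.3,.006),(.2,.25,.014))
rep('jarc',(.15,-.05,.05),(.25,.08,.065))
rep('brushpot',(.15,-.25,.07),(.3,-.1,.17))
E
```

```text
clip 60 [-0.0171 -0.0018  0.0509] [0.0003 0.0066 0.0634] [-0.0084  0.0019  0.0595]
plate 604 [ 0.0072 -0.1499  0.0584] [ 0.1377 -0.112   0.0714] [ 0.0501 -0.119   0.066 ]
[ 0.15339187 -0.13541596]
tab 187 [ 0.0884 -0.0238  0.0672] [ 0.1382 -0.0132  0.0788] [ 0.1127 -0.0186  0.075 ]
paddle 417 [ 0.0904 -0.085   0.04  ] [ 0.1298 -0.0452  0.0492] [ 0.1116 -0.0627  0.0443]
floor 12324 [-0.0051 -0.2511  0.006 ] [0.1996 0.1743 0.014 ] [0.0588 0.0008 0.0103]
jarc 612 [ 0.1618 -0.0029  0.0507] [0.2045 0.0484 0.0625] [0.184  0.0216 0.0582]
brushpot 558 [ 0.169  -0.2266  0.0701] [ 0.2239 -0.159   0.169 ] [ 0.1921 -0.1919  0.0859]
```

```bash
python3 -m handwheel '{"xyz":[[0.1127,-0.1018,0],[0.1127,-0.1018,0],[0.1127,-0.1018,0],[0.1127,-0.1018,0],[0.1127,-0.1018,0],[0.1127,-0.1018,0],[0.1127,-0.1018,0],[0.1127,-0.1018,0],[0.1127,-0.1018,0],[0.1127,-0.1018,0],[0.1127,-0.1018,0],[0.1127,-0.1018,0],[0.1127,-0.1018,0],[0.1127,-0.1018,0],[0.1127,-0.1018,0],[0,0,0]],"turn":[[0,0,0],[0,0,0],[0,0,0],[0,0,0],[0,0,0],[0,0,0],[0,0,0],[0,0,0],[0,0,0],[0,0,0],[0,0,0],[0,0,0],[0,0,0],[0,0,0],[0,0,0],[0,0,0]]}' 0 20; python3 -c "
from station import manip;print(manip.sense()['joint_positions'])"
```

```text
t: 1.7
tool_pos: [0.5498, -0.0611, 0.2226]
tool_rot: [-179.8, -0.1, 16.6]
contact_force: [-0.6, -0.3, 0.1]
gripper_width: 0.0006
grasp_force: 0.0
[ 15.70025569  17.09846627 -19.07490271 104.98554994   6.20482044
  58.85523914 -79.21391421]
```

```bash
python3 -m handwheel '{"xyz":[[0,0,0],[0,0,0],[0,0,0],[0,0,0],[0,0,0],[0,0,0],[0,0,0],[0,0,0],[0,0,0]],"turn":[[0,0,-0.0692],[0,0,-0.0692],[0,0,-0.0692],[0,0,-0.0692],[0,0,-0.0692],[0,0,-0.0692],[0,0,-0.0692],[0,0,-0.0692],[0,0,0]]}'; python3 - <<'E'
from h import *
print(manip.sense()['joint_positions']); snap('wrist','w1')
E
```

```text
t: 2.6
tool_pos: [0.5468, -0.0693, 0.2222]
tool_rot: [-179.9, 0.0, 82.5]
contact_force: [-0.8, 0.2, -0.1]
gripper_width: 0.0005
grasp_force: 0.0
[ 25.37646503  18.45547458 -30.17046254 104.59821299  10.60967512
  59.79497399 -16.40474353]
```

View pics/w1.png

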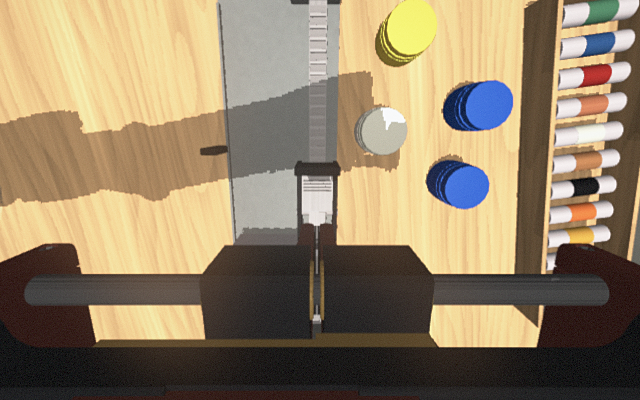

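The wrist view shows the tab at about (318,165) straight ahead of the fingers, with the paddle just below it and jar_c at (384,130). The TCP works out at stop-frame x ≈ 0 and y ≈ 76 mm. I'll descend now.

```bash
python3 - <<'E'
from h import *
s=load('w1'); print(onz(s,318,163,.075), onz(s,318,185,.046), dep(s,318,185))
E
python3 -m handwheel '{"xyz":[[0,0,0.1],[0,0,0.1],[0,0,0.1],[0,0,0.1],[0,0,0.1],[0,0,0.03],[0,0,0.03],[0,0,0]],"turn":[[0,0,0],[0,0,0],[0,0,0],[0,0,0],[0,0,0],[0,0,0],[0,0,0],[0,0,0]]}'
```

```text
[ 0.55102624 -0.04194408  0.075     ] [ 0.54728759 -0.07131874  0.046     ] [ 0.54716973 -0.07238659  0.04048418]
t: 3.45
tool_pos: [0.5473, -0.0685, 0.0545]
tool_rot: [-180.0, 0.0, 82.4]
contact_force: [-0.2, -0.3, 0.6]
gripper_width: 0.0002
grasp_force: 0.0
```

Now I'll press about 14 mm down, slowly.

```bash
python3 -m handwheel '{"xyz":[[0,0,0.008],[0,0,0.008],[0,0,0.008],[0,0,0.008],[0,0,0.008],[0,0,0.008],[0,0,0]],"turn":[[0,0,0],[0,0,0],[0,0,0],[0,0,0],[0,0,0],[0,0,0],[0,0,0]]}'
```

```text
t: 4.15
tool_pos: [0.5476, -0.0679, 0.0405]
tool_rot: [180.0, -0.0, 82.5]
contact_force: [-1.7, 0.6, 5.1]
gripper_width: 0.0003
grasp_force: 2.9
```

```bash
python3 -m handwheel '{"xyz":[[0,0,0.006],[0,0,0.006],[0,0,0]],"turn":[[0,0,0],[0,0,0],[0,0,0]]}'
```

```text
t: 4.45
tool_pos: [0.5479, -0.0675, 0.0381]
tool_rot: [180.0, -0.0, 82.5]
contact_force: [-5.2, 2.4, 17.2]
gripper_width: 0.0006
grasp_force: 8.2
```

```bash
python3 -m handwheel '{"xyz":[[0.02,0,0],[0.02,0,0],[0.03,0,0],[0.03,0,0],[0.03,0,0],[0.03,0,0],[0.03,0,0],[0.03,0,0],[0.03,0,0],[0.02,0,0],[0,0,0],[0,0,0]],"turn":[[0,0,0],[0,0,0],[0,0,0],[0,0,0],[0,0,0],[0,0,0],[0,0,0],[0,0,0],[0,0,0],[0,0,0],[0,0,0],[0,0,0]]}'
python3 - <<'E'
from meas import *
snap('top','top1'); snap('scene','scene1')
s,P,L,ex,ey,c0=measure('top1')
p=manip.sense()['tool_pos'][:2]-c0; print('tcp local',p@ex,p@ey)
q=box(L,(.012,-.13,.061),(.09,.03,.069)); q=q[np.abs(q[:,1]-np.median(q[:,1]))<.012]
print(len(q),np.median(q,0),q[:,1].min(),q[:,1].max())
E
```

```text
t: 5.65
tool_pos: [0.5589, 0.0132, 0.0383]
tool_rot: [179.9, -0.0, 82.5]
contact_force: [-3.3, 1.6, 15.3]
gripper_width: 0.0003
grasp_force: 7.4
tcp local 0.11475165774072033 0.04201908803329979
  return _methods._mean(a, axis=axis, dtype=dtype,
  ret = ret.dtype.type(ret / rcount)
  ret = um.true_divide(
Traceback (most recent call last):
ValueError: zero-size array to reduction operation minimum which has no identity
```

View pics/top1.png

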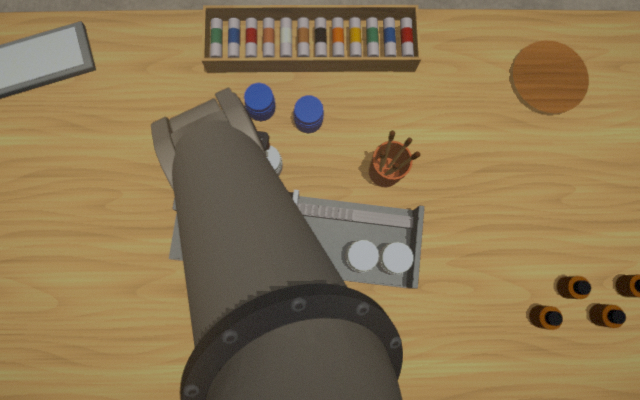

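The arm covers most of the stop, but the far end of the plate still shows at about (296,197). The jars and pot look unmoved. Next I'll measure that plate end.

```bash
python3 - <<'E'
from meas import *
for n in('top0','top1'):
    s,P,L,ex,ey,c0=measure(n)
    q=box(L,(.118,-.15,.060),(.142,.03,.069)); print(n,len(q),np.median(q,0).round(4),q[:,1].min().round(4),q[:,1].max().round(4))
    for y in np.arange(-.13,.0,.005):
        k=((q[:,1]>y)&(q[:,1]<y+.005)).sum()
        if k: print(round(y,3),k,end='; ')
    print()
for n in('scene0','scene1'):
    s=load(n); im=s['im']
    print(n)
cv2.imwrite('pics/sc1.png',cv2.resize(load('scene1')['im'][120:350,200:500,::-1],None,fx=2.6,fy=2.6))
E
```

```text
top0 58 [ 0.127  -0.1173  0.065 ] -0.1215 -0.0236
-0.125 12; -0.12 33; -0.115 11; -0.025 2; 
top1 53 [ 0.1283 -0.0375  0.0649] -0.0411 -0.0332
-0.045 8; -0.04 32; -0.035 13; 
scene0
scene1
```

View pics/sc1.png

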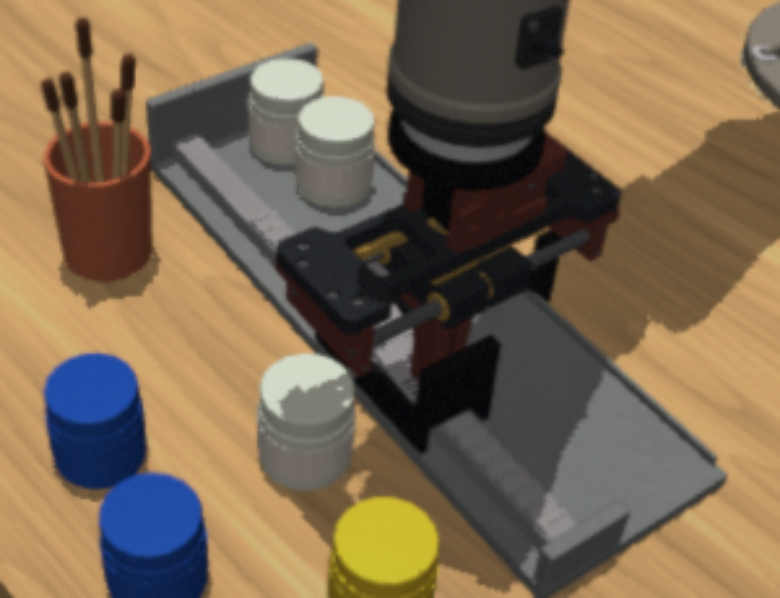

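The fingers are on the paddle beside the tab, and everything else is standing. The plate is at -37.5 mm and the clip's centre at +2.2 mm, so I'll push about 40 mm more.

```bash
python3 -m handwheel '{"xyz":[[0.02,0,0],[0.03,0,0],[0.03,0,0],[0.02,0,0],[0.02,0,0],[0.013,0,0],[0,0,0],[0,0,0]],"turn":[[0,0,0],[0,0,0],[0,0,0],[0,0,0],[0,0,0],[0,0,0],[0,0,0],[0,0,0]]}'
python3 - <<'E'
from meas import *
snap('top','top2'); s,P,L,ex,ey,c0=measure('top2')
p=manip.sense()['tool_pos'][:2]-c0; print('tcp local',p@ex,p@ey)
q=box(L,(.118,-.15,.060),(.142,.05,.069)); print(len(q),np.median(q,0).round(4) if len(q) else '')
E
```

```text
t: 6.55
tool_pos: [0.5641, 0.0524, 0.0383]
tool_rot: [179.9, -0.0, 82.5]
contact_force: [-3.4, 0.1, 13.9]
gripper_width: 0.0003
grasp_force: 7.0
tcp local 0.11525128660366207 0.08149251172366619
60 [0.1279 0.0022 0.0652]
```

The plate is now at +2.2 mm, level with the clip. I'll lift straight up, then swing away to check.

```bash
python3 -m handwheel '{"xyz":[[0,0,-0.02],[0,0,-0.03],[0,0,-0.05],[0,0,-0.1],[0,0,-0.1],[0,0,-0.1],[0,0,-0.1],[0,0,-0.1],[0.16,0,0],[0.16,0,0],[0.16,0,0],[0.16,0,0],[0.16,0,0],[0.16,0,0],[0,0,0],[0,0,0],[0,0,0],[0,0,0]],"turn":[[0,0,0],[0,0,0],[0,0,0],[0,0,0],[0,0,0],[0,0,0],[0,0,0],[0,0,0],[0,0,0],[0,0,0],[0,0,0],[0,0,0],[0,0,0],[0,0,0],[0,0,0],[0,0,0],[0,0,0],[0,0,0]]}'
python3 - <<'E'
from meas import *
snap('top','top3'); s,P,L,ex,ey,c0=measure('top3')
for n,lo,hi in [('plate',(.012,-.05,.060),(.142,.05,.069)),('clip',(-.02,-.02,.055),(.002,.02,.065)),('paddle',(.1,.05,.03),(.125,.085,.05)),('jarc',(.15,-.05,.05),(.25,.08,.065))]:
    q=box(L,lo,hi); print(n,len(q),np.median(q,0).round(4) if len(q) else '')
E
```

```text
t: 8.4
tool_pos: [0.6017, 0.3349, 0.217]
tool_rot: [180.0, 0.1, 82.3]
contact_force: [0.4, 0.5, 0.1]
gripper_width: 0.0007
grasp_force: 0.0
plate 377 [0.0744 0.0029 0.0652]
clip 53 [-0.0088  0.0024  0.0603]
paddle 282 [0.1124 0.0674 0.0428]
jarc 618 [0.1839 0.0215 0.0582]
```

View pics/top3.png

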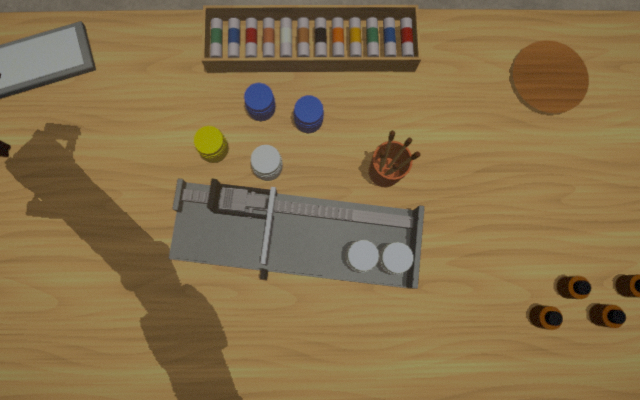

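The plate line at (267,225) meets the clip at (264,272), the jars and pot have not moved, and the arm is clear. The plate is within 1 mm of the clip, so I'll hand it in.

```bash
python3 -c "
from station import manip;print(manip.job_done())"
```

```text
the job is handed in; nothing more can be done
None
```

The job is handed in at about 8.5 s on the robot's clock: the stop's face plate measured within about 1 mm of the clip along the track, with the paddle let go, the arm clear, and the jars and brush pot standing where they were (no verdict was returned).

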